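# Kit two parts from under the top tray

### The job

Lift the empty top tray off the pile of three blue trays and park it flat in the middle of the black rubber mat. From the tray that is now uncovered, stand the long hex nut upright in bin 1 (the low bin with one rivet on its ledge), and only then the short round collar upright in bin 2 (two rivets). Last, nest the top tray squarely back on the pile to cover it; leave the two lower trays and the loose things around the work where they are.

Things in the scene. Friction and masses are not known exactly. Their poses are not given: they have to be found in the camera images.
- tray_top: empty top tray of three alike; blue plastic, 130 (x) x 190 (y) x 66 mm high, walls 4 mm, open top. A 12 mm thick grip web runs along its x axis through the middle (y = 0) from wall to wall, its top 56 mm above the underside; either side of it a compartment 122 x 85 mm, centre at y = +-48.5 mm, floor 12 mm above the underside. Origin: centre of the underside; z up.
- tray_mid: middle tray of the pile, same shape as tray_top; holds the hex nut and the collar, one in each compartment. Each tray has a foot 8 mm deep (112 x 172 mm, its lowest 4 mm only 104 x 164 mm) that nests in the mouth of the tray below with 5 mm play all round: nested trays stand 58 mm apart in height. Origin: centre of the underside of the foot; z up.
- tray_bottom: lowest tray of the pile, empty, same shape as tray_top, standing loose on the bench. Origin: centre of the underside; z up.
- mat: black rubber mat fixed flat on the bench, 170 (x) x 230 (y) x 4 mm thick. Origin: centre of its underside.
- hex_nut: long plain steel hexagonal coupling nut standing upright, 30 mm across flats, 40 mm high. Origin: centre of its underside; z along its axis; one pair of flats faces its +x and -x (the other pairs at 60 degrees).
- collar: short plain steel round collar standing upright, 40 mm diameter, 24 mm high, plain cylinder. Origin: centre of its underside; z along its axis.
- bin_1: low open blue plastic bin fixed to the bench, 74 (x) x 124 (y) x 30 mm high, walls and floor 4 mm, with a 22 mm wide label ledge outside its -y end, level with the rim, that carries one aluminium rivet head (12 mm across). The three bins stand in a row in any order. Origin: centre of the underside; z up.
- bin_2: low open blue plastic bin fixed to the bench, 74 (x) x 124 (y) x 30 mm high, walls and floor 4 mm, with a 22 mm wide label ledge outside its -y end, level with the rim, that carries two aluminium rivet heads (12 mm across). The three bins stand in a row in any order. Origin: centre of the underside; z up.
- bin_3: low open blue plastic bin fixed to the bench, 74 (x) x 124 (y) x 30 mm high, walls and floor 4 mm, with a 22 mm wide label ledge outside its -y end, level with the rim, that carries three aluminium rivet heads (12 mm across); it is not used. The three bins stand in a row in any order. Origin: centre of the underside; z up.
- tape_roll: bystander: brown tape roll lying flat, 90 mm diameter, 25 mm high. Origin: centre of its underside.
- spray_can: bystander: upright plain aluminium can, 56 mm diameter, 150 mm high. Origin: centre of its underside.
- wrench: bystander: steel wrench, 180 mm long along its x axis, lying on the bench. Origin: on its underside near the middle.
Mind the look-alikes: they are no part of the job. What is shaped like the tray_top but brown or pink is not meant.

How it is judged:
By the outcome, as a careful person would: the job done as asked, in the order asked, and still so for the second after the job is handed in, with the robot touching nothing.
It also fails if it takes over 72 s, if anything falls off the work surface, if the arm or the gripper's body presses on something with over 40 N, if the wrist force passes 120 N, or if a joint passes its speed limit or range.

### The arm

A 7-joint arm with a two-finger parallel gripper is mounted at the origin on the work surface. World frame = base frame: x ahead of the robot, y to its left, z up, the work surface at z = 0. Lengths are in m, angles in rad, forces in N, time in s.
With the tool pointing down it reaches from about 0.35 to 0.9 m from the base axis. Payload 8.1 kg.
Tool frame: the origin (TCP) lies at the very end of the fingers, on their centre line; the grasp point (between the pads) lies 19 mm behind it; z points along the fingers, y is the line along which they close (so a half turn about z gives the same grasp; the last joint's range is limited). The gripper opens to 92 mm and grips with 3 to 60 N. Pads are 19 mm wide; open, the fingers measure 130 mm over their backs; the gripper's body (75 mm by 190 mm) begins 47 mm behind the grasp point.
Start: joints at [-1.353, 0.434, 0.025, 1.573, -0.012, 1.134, -0.075], TCP at [0.197, 0.593, 0.227] pointing down, gripper open.
Joint ranges: [-2.62, 2.62], [-0.44, 2.09], [-1.27, 1.32], [0.08, 2.57], [-1.32, 4.46], [0.12, 2], [-2.74, 2.74]. Speed limits (rad/s): [2.22, 2.22, 3.01, 3.01, 3.14, 3.14, 3.14].

### API

Orientations are given as a rotation vector (axis times angle).
In Python, from cell import arm gives the robot as it stands.
- The arm moves only by the tool carry_out, never from a script. Its argument "commands" is a list of rows, each a list of 7 numbers: the opening, from 0 (shut) to 1 (fully open), then the shift along the tool's x, y, z each as a share of 0.025 m, from -1 to 1, then the turn, a rotation vector about the tool's x, y, z each as a share of 0.1 rad, from -1 to 1. A call has 1 to 8 rows; each row shifts and turns the commanded pose from where the row before left it, along the tool's axes as they then stand; what a row does not reach is not made up. A row lasts 1/10 s, in which the tool goes at most 50 mm and 8.59 degrees, less where a joint would pass 70% of its speed; a pose out of reach is approached as far as the arm can. A call with a number of a shift or a turn outside -1 to 1 is refused whole. A call with a gripper value outside its range is refused whole. The fingers move at their own pace and stop on an object; "squeeze" is the grip in N (left out, the last holds). Time passes only in rows, so rows that do not move let the fingers close. It gives the time, the measured TCP pose, the force, the opening and the grip force at its end, in the units of the state.
- arm.observe(): the state, without advancing time (a new reading comes with each control period).
- arm.get_image(name): name is "scene" or "top"; returns a dict with "pixels" (384x512x3 uint8, red, green, blue), "range_z" (384x512 float32, m along the optical axis (not along the pixel's ray), 0 where there is no reading), "mtx" (3x3 intrinsics, pixels), "R" (3x3) and "t" (3): a world point X has camera coordinates R X + t. Camera axes: x right, y down, z forward; pixel columns grow to the right and rows downward; lengths in m; the calibration is good to about 2 mm. A picture is of the moment at which its call begins.
- arm.sign_off(): hands the job in; it is judged then, once.
The state is a dict: "clock": time; "joints": joint angles; "dq": joint speeds; "joint_efforts": joint torques, N m; "position": TCP position; "ee_rot": TCP orientation; "force": force on the tool from outside, world axes, zero at the start; "ft_torque": the same for the moment, N m; "width": opening from 0.0 (shut) to 1.0 (fully open); "gripper_force": force on a finger pad.
Only numpy, scipy, OpenCV 4.12 (cv2) and the standard library are available. Lean on these libraries where they do the work, as an engineer would, in place of code of your own. Each camera call takes 0.05 s, during which the arm holds its last target. There are 200 camera calls.

## Working session

There is one attempt and no reset: what is moved stays moved. The work goes in short steps, Python scripts to look and compute and a tool call to move; the robot and the scene stay as the last step left them, time stands still between calls to the robot, and variables do not carry over. Pictures are saved under pics/ and viewed, at most 10 in all, crops included, and the job is handed in when it is done.

Besides the shell and the picture viewer there is one more tool, called after "Emit:" by a JSON object that holds its "name" and its "arguments". carry_out: Moves the arm, as the interface text tells. Shift numbers are shares of 0.025 m and turn numbers shares of 0.1 rad, none past 1 either way. Its arguments: {"type":"object","properties":{"commands":{"type":"array"},"squeeze":{"type":"number"}},"required":["commands"]}

```bash
mkdir -p pics; python3 - <<'E'
from cell import arm
import cv2,numpy as np
for n in("scene","top"):
    d=arm.get_image(n);cv2.imwrite(f"pics/{n}0.png",d["pixels"][...,::-1]);np.savez(f"{n}0.npz",**d)
    print(n,d["mtx"].tolist(),np.round(-d["R"].T@d["t"],3),np.round(d["R"],3).tolist())
print(arm.observe())
E
```

```text
scene [[376.06052137211003, 0.0, 255.79096154239835], [0.0, 376.06052137211003, 193.37021974175576], [0.0, 0.0, 1.0]] [1.268 0.477 0.831] [[-0.495, 0.869, -0.009], [0.566, 0.315, -0.762], [-0.659, -0.382, -0.648]]
top [[377.3456881486869, 0.0, 257.3915493289255], [0.0, 377.3456881486869, 194.03755756414301], [0.0, 0.0, 1.0]] [0.354 0.025 1.057] [[0.018, -1.0, -0.012], [-0.99, -0.016, -0.142], [0.142, 0.014, -0.99]]
{'clock': 0.1, 'joints': array([-1.35260127,  0.43514783,  0.02498008,  1.57393784, -0.01158537,
        1.13400305, -0.07511397]), 'dq': array([ 0.00026803, -0.00189583,  0.00114572, -0.00153584, -0.00115999,
       -0.00160922,  0.00015133]), 'joint_efforts': array([ 2.23492709e-03, -6.69124746e+01,  9.87619311e-01, -3.15144396e+01,
       -6.04665815e-02,  3.74653295e-02,  6.44841953e-05]), 'position': array([0.19699798, 0.59269563, 0.22605333]), 'ee_rot': array([-5.01861068e-01, -3.10116947e+00,  2.11923970e-03]), 'force': array([0.20820232, 0.24381909, 0.61008745]), 'ft_torque': array([-0.02771482, -0.00066615,  0.02641841]), 'gripper_force': 0.0, 'width': 0.9973159957582152}
```

View pics/scene0.png

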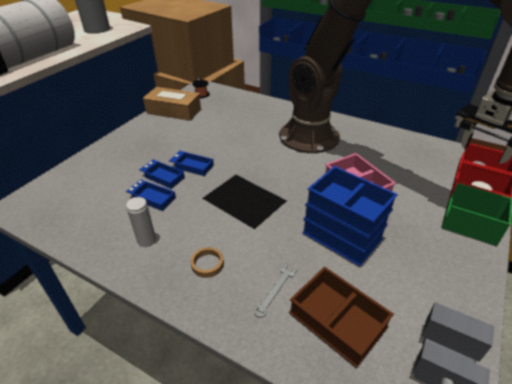

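View pics/top0.png

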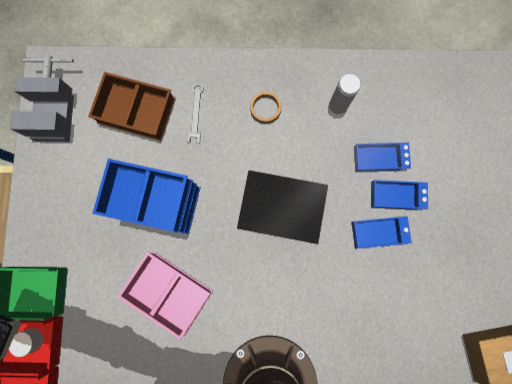

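The top view shows:
- **Trays:** the blue pile is at about (147,196). Its look-alikes are the brown tray at (131,105) and the pink tray at (166,294), plus a green and red box at (30,310).
- **Mat:** at (283,207).
- **Bins:** at (382,157), (400,195) and (382,232), apparently with 3, 2 and 1 rivets.

I choose the blue pile. Next I'll check it and the rivets in a crop and measure.

```bash
cat > h.py <<'E'
import numpy as np,cv2
def cloud(d):
    v,u=np.mgrid[:384,:512]; z=d["range_z"]
    p=np.stack([u,v,np.ones_like(u)],-1)@np.linalg.inv(d["mtx"]).T*z[...,None]
    X=(p-d["t"])@d["R"]; X[z==0]=np.nan; return X
def ray(d,uv,z):
    uv=np.atleast_2d(uv).astype(float)
    r=np.c_[uv,np.ones(len(uv))]@np.linalg.inv(d["mtx"]).T@d["R"]; c=-d["R"].T@d["t"]
    return c+r*((z-c[2])/r[:,2])[:,None]
def blue(d):
    h=cv2.cvtColor(d["pixels"],cv2.COLOR_RGB2HSV); return (h[...,0]>105)&(h[...,0]<130)&(h[...,1]>140)
def rect(P):
    c,s,a=cv2.minAreaRect((P[:,:2]*1000).astype(np.float32)); return np.round(c,1),np.round(s,1),round(a,1)
E
python3 - <<'E'
from h import *
d=dict(np.load("top0.npz"));s=dict(np.load("scene0.npz"))
for n,k in(("top",d),("scene",s)):
    X=cloud(k);b=blue(k)
    for lo,hi in((.177,.188),(.164,.176),(.122,.134),(.115,.13)):
        m=b&(X[...,2]>lo)&(X[...,2]<hi)&(X[...,0]<1);
        P=X[m]; print(n,lo,m.sum(),rect(P) if len(P)>20 else '',np.round(np.median(P[:,2]),4) if len(P) else '')
X=cloud(d);b=blue(d)
n,l,st,c=cv2.connectedComponentsWithStats(b.astype(np.uint8))
for i in range(1,n):
    if st[i,4]>300:
        cnt=np.argwhere(l==i)[:,::-1]
        hh=np.nanmedian(X[...,2][l==i]); zz=.182 if st[i,4]>3000 else .03
        print(i,st[i],hh,rect(ray(d,cnt,zz)))
g=d["pixels"].max(-1); m=((g<70)&(np.abs(X[...,2])<.012)).astype(np.uint8)
n,l,st,c=cv2.connectedComponentsWithStats(m)
for i in range(1,n):
    if st[i,4]>2000: print("dark",st[i],rect(ray(d,np.argwhere(l==i)[:,::-1],.004)))
a=cv2.resize(d["pixels"][130:260,340:440],(400,520),interpolation=2);bb=cv2.resize(d["pixels"][145:245,80:210],(390,300),interpolation=2)
o=np.zeros((520,800,3),np.uint8);o[:,:400]=a;o[:300,400:790]=bb;cv2.imwrite("pics/crop.png",o[...,::-1])
E
```

```text
top 0.177 823 (array([473.8, 313.5]), array([197.1, 134.5]), 78.5) 0.1822
top 0.164 459 (array([473.1, 312.1]), array([188.3, 122.1]), 78.6) 0.171
top 0.122 3002 (array([474.4, 309.4]), array([193.3, 134.1]), 78.5) 0.1282
top 0.115 2543 (array([475.4, 309.1]), array([193.3, 132. ]), 78.5) 0.1279
scene 0.177 1020 (array([-111.4,  -40.5]), array([1061.9, 1267.7]), 85.3) 0.1817
scene 0.164 1446 (array([-116.2,  -45.6]), array([1062.9, 1262.8]), 84.8) 0.1698
scene 0.122 2263 (array([ -72.5, -313.6]), array([1696.9, 1258.9]), 89.6) 0.1285
scene 0.115 2307 (array([ -70.1, -311.8]), array([1699.6, 1258.2]), 89.8) 0.126
1 [ 357  143   54   27 1039] 0.005553419299617187 (array([ 612.7, -308.7]), array([ 74. , 143.9]), 2.1)
4 [  93  159  107   74 5457] 0.12953188887580486 (array([470.3, 296.3]), array([231. , 134.5]), 78.5)
5 [ 373  180   55   29 1393] 0.006158448954391818 (array([ 506. , -351.4]), array([147.5,  74.5]), 88.4)
6 [ 354  217   57   31 1435] 0.005877853551619612 (array([ 402.9, -297.5]), array([ 72.2, 149.5]), 6.7)
dark [ 237  171   89   73 4664] (array([471.1, -30.7]), array([227.6, 167.2]), 80.1)
```

View pics/crop.png

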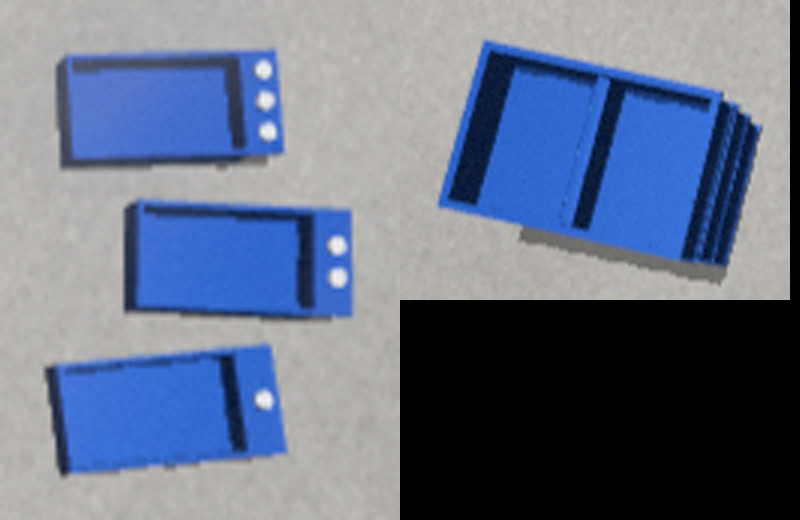

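The crop confirms rivet counts of 3, 2 and 1 from top to bottom: bin 3 at (382,157), bin 2 at (400,195), bin 1 at (382,232). The top tray is blue and empty. Its rim is at z 0.182 and measures 197x134 mm, as expected. Its centre is about (0.474, 0.313), with its y axis at 78.5°.

Emit:
{"name": "carry_out", "arguments": {"commands": [[1,0,0,-1,0,0,-0.6],[1,0,0,-1,0,0,-0.6],[1,-0.93,-0.62,0,0,0,0],[1,-0.93,-0.62,0,0,0,0],[1,-0.93,-0.62,0,0,0,0],[1,-0.93,-0.62,0,0,0,0],[1,-0.93,-0.62,0,0,0,0],[1,-0.93,-0.62,0,0,0,0]], "squeeze": 40}}

```text
clock: 0.9
position: [0.3159, 0.473, 0.2764]
ee_rot: [-0.315, -3.126, 0.001]
force: [0.1, 0.1, -1.0]
width: 0.997
gripper_force: 0.0
```

Emit:
{"name": "carry_out", "arguments": {"commands": [[1,-0.93,-0.62,0,0,0,0],[1,-0.93,-0.62,0,0,0,0],[1,-0.93,-0.62,0,0,0,0],[1,-0.93,-0.62,0,0,0,0],[1,-0.93,-0.62,0,0,0,0],[1,-0.93,-0.62,0,0,0,0],[1,-0.93,-0.62,0,0,0,0],[1,-0.93,-0.62,0,0,0,0]]}}

```text
clock: 1.7
position: [0.4733, 0.3145, 0.2764]
ee_rot: [-0.315, -3.125, 0.001]
force: [0.7, -0.6, -0.5]
width: 0.996
gripper_force: 0.0
```

```bash
cat >> h.py <<'E'
from scipy.spatial.transform import Rotation as Ro
def go(s,xyz,yaw):
    """shares to reach TCP xyz (m) with tool y at yaw (deg): turn total, then shift totals in final tool axes"""
    R=Ro.from_rotvec(s["ee_rot"]).as_matrix(); cur=np.degrees(np.arctan2(R[1,1],R[0,1]))
    dy=(yaw-cur+180)%360-180
    a=np.radians(yaw); T=np.array([[-0,0,0]]*3,float)
    ty=np.array([np.cos(a),np.sin(a),0]);tx=np.array([-np.sin(a),np.cos(a),0])*1.; tz=np.array([0,0,-1.]); tx=np.cross(ty,tz); tx=tx
    D=np.array(xyz)-s["position"]
    print("pos",np.round(s["position"],4),"yaw",round(cur,2),"tilt",np.round(R[:2,2],4),"q7",round(s["joints"][6],2),"t",s["clock"],"F",np.round(s["force"],1))
    print("turn z shares total",round(-np.radians(dy)/.1,2),"x,y,z shares total",np.round([D@tx/.025,D@ty/.025,D@tz/.025],2))
E
python3 - <<'E'
from h import *
from cell import arm
s=arm.observe(); go(s,[.474,.313,.138],78.5)
E
```

```text
pos [0.4733 0.3145 0.2764] yaw 78.49 tilt [-0.0005 -0.0003] q7 0.74 t 1.7 F [ 0.7 -0.6 -0.5]
turn z shares total -0.0 x,y,z shares total [-0.04 -0.05  5.54]
```

Emit:
{"name": "carry_out", "arguments": {"commands": [[1,-0.04,-0.05,1,0,0,0],[1,0,0,1,0,0,0],[1,0,0,1,0,0,0],[1,0,0,1,0,0,0],[1,0,0,1,0,0,0],[1,0,0,0.5,0,0,0],[0,0,0,0,0,0,0],[0,0,0,0,0,0,0]], "squeeze": 45}}

```text
clock: 2.5
position: [0.4738, 0.3143, 0.1398]
ee_rot: [0.315, 3.125, 0.0]
force: [0.5, -0.1, 0.1]
width: 0.874
gripper_force: 0.0
```

Emit:
{"name": "carry_out", "arguments": {"commands": [[0,0,0,0,0,0,0],[0,0,0,0,0,0,0],[0,0,0,0,0,0,0],[0,0,0,0,0,0,0],[0,0,0,0,0,0,0]]}}

```text
clock: 3.0
position: [0.4735, 0.3142, 0.1395]
ee_rot: [0.315, 3.126, 0.0]
force: [0.2, -0.2, -0.2]
width: 0.44
gripper_force: 0.0
```

Emit:
{"name": "carry_out", "arguments": {"commands": [[0,0,0,0,0,0,0],[0,0,0,0,0,0,0],[0,0,0,0,0,0,0],[0,0,0,0,0,0,0],[0,0,0,0,0,0,0],[0,0,0,0,0,0,0]]}}

```text
clock: 3.6
position: [0.4735, 0.3142, 0.1392]
ee_rot: [0.315, 3.126, 0.0]
force: [0.5, 0.9, -0.4]
width: 0.128
gripper_force: 45.0
```

Emit:
{"name": "carry_out", "arguments": {"commands": [[0,0,0,-0.3,0,0,0],[0,0,0,-0.3,0,0,0],[0,0,0,-0.3,0,0,0],[0,0,0,-0.5,0,0,0]]}}

```text
clock: 4.0
position: [0.4732, 0.3139, 0.1748]
ee_rot: [-0.315, -3.125, 0.001]
force: [-0.1, 0.9, -2.0]
width: 0.13
gripper_force: 45.0
```

Emit:
{"name": "carry_out", "arguments": {"commands": [[0,0,0,-1,0,0,0],[0,0,0,-1,0,0,-0.28],[0,-0.162,-0.5,0,0,0,0],[0,-0.162,-0.972,0,0,0,0],[0,-0.162,-0.972,0,0,0,0],[0,-0.162,-0.972,0,0,0,0],[0,-0.162,-0.972,0,0,0,0],[0,-0.162,-0.972,0,0,0,0]]}}

```text
clock: 4.8
position: [0.474, 0.176, 0.2241]
ee_rot: [-0.273, -3.129, 0.001]
force: [0.9, 0.9, -2.0]
width: 0.13
gripper_force: 45.0
```

Emit:
{"name": "carry_out", "arguments": {"commands": [[0,-0.162,-0.972,0,0,0,0],[0,-0.162,-0.972,0,0,0,0],[0,-0.162,-0.972,0,0,0,0],[0,-0.162,-0.972,0,0,0,0],[0,-0.162,-0.972,0,0,0,0],[0,-0.162,-0.972,0,0,0,0],[0,-0.162,-0.972,0,0,0,0],[0,-0.162,-0.972,0,0,0,0]]}}

```text
clock: 5.6
position: [0.4721, -0.0208, 0.2241]
ee_rot: [-0.273, -3.129, -0.0]
force: [-0.2, -0.9, -2.3]
width: 0.132
gripper_force: 45.0
```

```bash
python3 - <<'E'
from h import *
from cell import arm
s=arm.observe(); go(s,[.471,-.031,.028],80.1)
for n in("top","scene"):
    d=arm.get_image(n);np.savez(n+"1.npz",**d);cv2.imwrite(f"pics/{n}1.png",d["pixels"][...,::-1])
    X=cloud(d);b=blue(d);dist=np.hypot(X[...,0]-.471,X[...,1]+.031)<.14
    m=b&dist&(X[...,2]>.12); P=X[m]; hi=np.nanpercentile(P[:,2],98); Q=P[P[:,2]>hi-.007];print(n,hi,rect(Q))
d=dict(np.load("top1.npz"));X=cloud(d);b=blue(d)
dist=np.hypot(X[...,0]-.474,X[...,1]-.313)<.16
Q=X[b&dist&(X[...,2]>.118)&(X[...,2]<.13)];print("mid rim",rect(Q))
x0=80;y0=145
cv2.imwrite("pics/mid.png",cv2.resize(d["pixels"][150:250,80:210],(780,600),interpolation=2)[...,::-1])
E
```

```text
pos [ 0.4721 -0.0208  0.2241] yaw 80.04 tilt [-0.0003  0.    ] q7 1.4 t 5.6 F [-0.2 -0.9 -2.3]
turn z shares total -0.01 x,y,z shares total [-0.03 -0.41  7.85]
top 0.3246637907985182 (array([471.4,  34.3]), array([49.3, 73.2]), 61.8)
scene 0.26875094096543917 (array([478.5, -25.6]), array([200.1, 135. ]), 82.7)
mid rim (array([475. , 311.4]), array([197.2, 134.6]), 78.6)
```

View pics/top1.png

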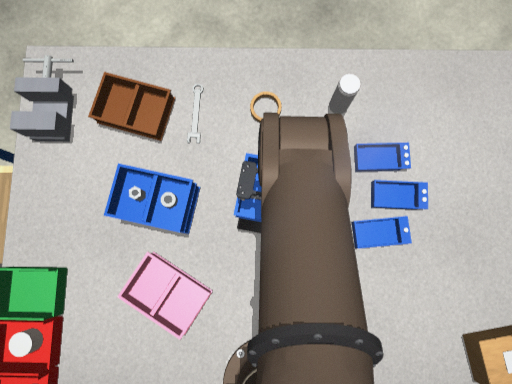

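View pics/mid.png

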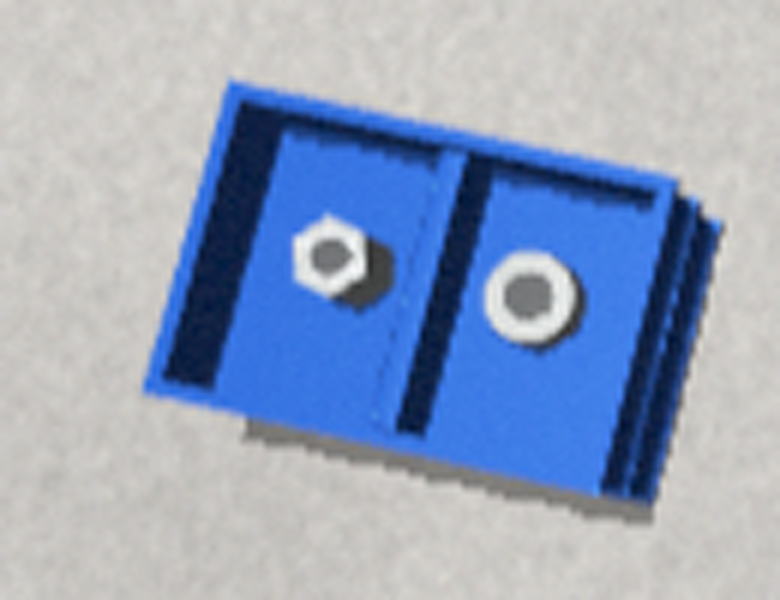

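The tray is at about (248,190), held over the mat. In the uncovered tray, the nut is at top-view pixel (135,193) and the collar at (168,200). The nut's flats face roughly left and right.

Emit:
{"name": "carry_out", "arguments": {"commands": [[0,-0.03,-0.41,1,0,0,0],[0,0,0,1,0,0,0],[0,0,0,1,0,0,0],[0,0,0,1,0,0,0],[0,0,0,1,0,0,0],[0,0,0,1,0,0,0],[0,0,0,1,0,0,0],[0,0,0,0.4,0,0,0]]}}

```text
clock: 6.5
position: [0.4703, -0.0293, 0.0375]
ee_rot: [-0.271, -3.127, 0.001]
force: [0.3, -0.2, -2.2]
width: 0.131
gripper_force: 45.0
```

Emit:
{"name": "carry_out", "arguments": {"commands": [[0,0,0,0.2,0,0,0],[0,0,0,0.15,0,0,0],[0,0,0,0.1,0,0,0],[0,0,0,0,0,0,0]]}}

```text
clock: 6.9
position: [0.4722, -0.0293, 0.0284]
ee_rot: [0.271, 3.129, 0.0]
force: [0.9, 0.2, -2.9]
width: 0.13
gripper_force: 45.0
```

```bash
python3 - <<'E'
from h import *
from cell import arm
s=arm.observe(); go(s,[.471,-.031,.0272],80.1)
d=dict(np.load("top1.npz"));X=cloud(d)
h=cv2.cvtColor(d["pixels"],cv2.COLOR_RGB2HSV)
w=((h[...,1]<60)&(h[...,2]>90)).astype(np.uint8);w[:165]=0;w[225:]=0;w[:,:115]=0;w[:,190:]=0
n,l,st,c=cv2.connectedComponentsWithStats(w)
for i in range(1,n):
    if st[i,4]<40: continue
    P=X[l==i];zt=np.nanpercentile(P[:,2],70);bx=st[i]; print(bx,c[i],"top z",zt)
    top=.110 if c[i][0]<152 else .094
    sub=np.zeros((384,512),np.uint8);sub[l==i]=255
    x0,y0=bx[0]-3,bx[1]-3
    K=8;g=d["pixels"][y0:y0+bx[3]+6,x0:x0+bx[2]+6]; g=g.min(-1)
    G=cv2.resize(g,None,fx=K,fy=K,interpolation=cv2.INTER_CUBIC)
    cn=max(cv2.findContours((G>110).astype(np.uint8),0,1)[0],key=cv2.contourArea)[:,0].astype(float)
    uv=(cn+.5)/K-.5+[x0,y0]; W=ray(d,uv,top)[:,:2]*1000
    (cx,cy),r=cv2.minEnclosingCircle(W.astype(np.float32)); print("circ",cx,cy,r, "centroid",np.mean(W[cv2.convexHull(W.astype(np.float32),returnPoints=False)[:,0]],0))
    if c[i][0]<152:
        e=[]
        for a in range(0,180):
            u=np.array([np.cos(np.radians(a)),np.sin(np.radians(a))]);p=W@u;e.append((np.percentile(p,99.5)-np.percentile(p,.5)))
        e=np.array(e); f=e[:60]+e[60:120]+e[120:180];a=f.argmin();print("min width dir",a,a+60,a+120,e[[a,a+60,a+120]])
        M=[]
        for k in (a,a+60,a+120):
            u=np.array([np.cos(np.radians(k)),np.sin(np.radians(k))]);p=W@u;M.append((u,(p.max()+p.min())/2))
        print("centre",np.linalg.lstsq(np.array([m[0] for m in M]),np.array([m[1] for m in M]),rcond=None)[0])
E
```

```text
pos [ 0.4722 -0.0293  0.0284] yaw 80.1 tilt [0.0009 0.0002] q7 1.56 t 6.9 F [ 0.9  0.2 -2.9]
turn z shares total -0.0 x,y,z shares total [ 0.04 -0.08  0.05]
[129 165  61  14 435] [168.42988506 169.09425287] top z 0.0011620811218430605
circ 549.2606201171875 296.611328125 91.6724853515625 centroid [556.74627212 271.23901241]
[129 186  12  14 123] [134.60162602 192.4796748 ] top z 0.11105963272436359
circ 489.0469665527344 351.73699951171875 18.27020263671875 centroid [488.13091392 350.83928117]
min width dir 35 95 155 [32.89588731 31.60653925 32.59884945]
centre [488.7314533  351.53164546]
[161 192  15  15 183] [167.93989071 199.13661202] top z 0.09542648305434617
circ 474.98712158203125 269.7336120605469 20.743574142456055 centroid [475.4060272  271.31067245]
[115 219  27   6  94] [124.13829787 222.31914894] top z 0.0012634814498317952
circ 412.55975341796875 362.798095703125 44.3613166809082 centroid [411.38564672 375.25098252]
min width dir 47 107 167 [78.66856969 80.85223749 26.54788699]
centre [405.91004003 365.65679107]
```

Emit:
{"name": "carry_out", "arguments": {"commands": [[0,0,0,0.05,0,0,0],[0.5,0,0,0,0,0,0],[0.5,0,0,0,0,0,0],[0.5,0,0,0,0,0,0],[0.5,0,0,0,0,0,0],[0.5,0,0,0,0,0,0]]}}

```text
clock: 7.5
position: [0.4719, -0.0293, 0.0268]
ee_rot: [0.271, 3.13, 0.0]
force: [-0.6, 0.4, 0.9]
width: 0.485
gripper_force: 0.0
```

Emit:
{"name": "carry_out", "arguments": {"commands": [[0.55,0,0,-1,0,0,0],[0.55,0,0,-1,0,0,0],[0.55,0,0,-1,0,0,0],[0.55,0,0,-1,0,0,1],[0.55,0,0,-1,0,0,1],[0.55,0,0,-1,0,0,1],[0.55,0,0,-1,0,0,1],[0.55,0,0,-1,0,0,1]]}}

```text
clock: 8.3
position: [0.4715, -0.0294, 0.2278]
ee_rot: [-1.043, -2.963, -0.0]
force: [0.2, 0.0, -0.3]
width: 0.547
gripper_force: 0.0
```

Emit:
{"name": "carry_out", "arguments": {"commands": [[0.55,0,0,0,0,0,1],[0.55,0,0,0,0,0,1],[0.55,0,0,0,0,0,1],[0.55,0,0,0,0,0,1],[0.55,0,0,0,0,0,1],[0.55,0,0,0,0,0,1],[0.55,0,0,0,0,0,1],[0.55,0,0,0,0,0,1]]}}

```text
clock: 9.1
position: [0.4716, -0.0294, 0.2267]
ee_rot: [-2.115, -2.323, 0.0]
force: [-0.4, -0.7, -0.2]
width: 0.553
gripper_force: 0.0
```

Emit:
{"name": "carry_out", "arguments": {"commands": [[0.55,0,0,0,0,0,1],[0.55,0,0,0,0,0,1],[0.55,0,0,0,0,0,1],[0.55,0,0,0,0,0,1],[0.55,0,0,0,0,0,1],[0.55,0,0,0,0,0,0.35]]}}

```text
clock: 9.7
position: [0.4716, -0.0294, 0.2267]
ee_rot: [-2.653, -1.682, 0.0]
force: [0.6, -0.3, 0.2]
width: 0.55
gripper_force: 0.0
```

```bash
python3 - <<'E'
from h import *
from cell import arm
s=arm.observe(); go(s,[.4887,.3515,.2],-25)
E
```

```text
pos [ 0.4716 -0.0294  0.2267] yaw -25.26 tilt [-0.0002  0.0001] q7 -0.32 t 9.7 F [ 0.6 -0.3  0.2]
turn z shares total -0.05 x,y,z shares total [14.1  -5.82  1.07]
```

Emit:
{"name": "carry_out", "arguments": {"commands": [[0.55,0.94,-0.388,0,0,0,0],[0.55,0.94,-0.388,0,0,0,0],[0.55,0.94,-0.388,0,0,0,0],[0.55,0.94,-0.388,0,0,0,0],[0.55,0.94,-0.388,0,0,0,0],[0.55,0.94,-0.388,0,0,0,0],[0.55,0.94,-0.388,0,0,0,0],[0.55,0.94,-0.388,0,0,0,0]]}}

```text
clock: 10.5
position: [0.4809, 0.1748, 0.2267]
ee_rot: [-2.65, -1.687, 0.0]
force: [0.2, -0.3, 0.1]
width: 0.547
gripper_force: 0.0
```

Emit:
{"name": "carry_out", "arguments": {"commands": [[0.55,0.94,-0.388,0,0,0,0],[0.55,0.94,-0.388,0,0,0,0],[0.55,0.94,-0.388,0,0,0,0],[0.55,0.94,-0.388,0,0,0,0],[0.55,0.94,-0.388,0,0,0,0],[0.55,0.94,-0.388,0,0,0,0],[0.55,0.94,-0.388,0,0,0,0],[0.55,0,0,0,0,0,0]]}}

```text
clock: 11.3
position: [0.488, 0.3558, 0.226]
ee_rot: [-2.645, -1.693, 0.0]
force: [-0.1, 0.2, -1.1]
width: 0.552
gripper_force: 0.0
```

```bash
python3 - <<'E'
from h import *
from cell import arm
s=arm.observe(); go(s,[.4887,.3515,.075],-25)
d=arm.get_image("top");np.savez("top2.npz",**d);X=cloud(d);b=blue(d)
dist=np.hypot(X[...,0]-.471,X[...,1]+.031)<.13
Q=X[b&dist&(X[...,2]>.066)&(X[...,2]<.075)];print("parked rim",rect(Q))
h=cv2.cvtColor(d["pixels"],cv2.COLOR_RGB2HSV)
Q=X[b&dist&(X[...,2]>.055)&(X[...,2]<.064)];print("web",rect(Q),len(Q))
d=arm.get_image("scene");X=cloud(d);b=blue(d);dist=np.hypot(X[...,0]-.471,X[...,1]+.031)<.13
Q=X[b&dist&(X[...,2]>.066)&(X[...,2]<.075)];print("scene parked rim",rect(Q))
cv2.imwrite("pics/s2.png",cv2.resize(d["pixels"][100:290,140:440],(800,507),interpolation=2)[...,::-1])
E
```

```text
pos [0.488  0.3558 0.226 ] yaw -24.76 tilt [-0.0008  0.001 ] q7 -0.95 t 11.3 F [-0.1  0.2 -1.1]
turn z shares total 0.04 x,y,z shares total [-0.14  0.1   6.04]
parked rim (array([472.1, -30.8]), array([195.8, 136.5]), 80.2)
web (array([472.5, -31.1]), array([182.5, 121.7]), 80.1) 240
scene parked rim (array([475.1, -29.3]), array([196.3, 138.2]), 80.3)
```

View pics/s2.png

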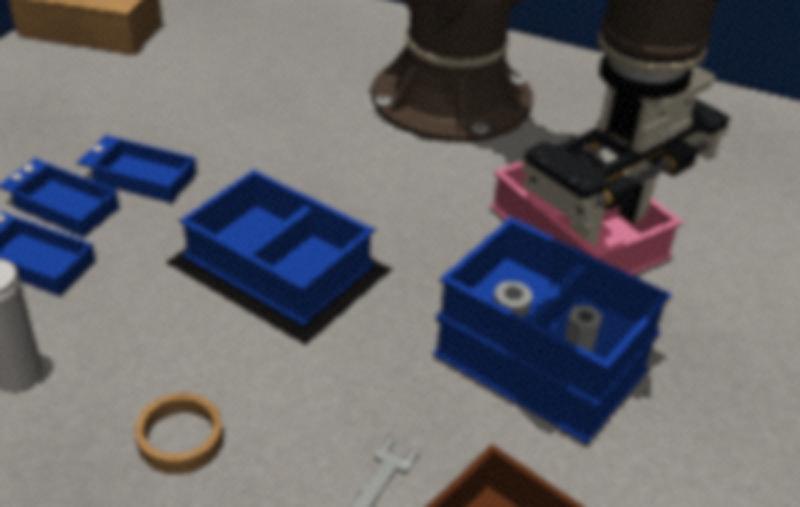

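The tray is parked flat at the centre of the mat. The nut and collar stand upright in the middle tray. The gripper is over the nut, so I'll descend.

Emit:
{"name": "carry_out", "arguments": {"commands": [[0.55,-0.14,0.1,1,0,0,0.04],[0.55,0,0,1,0,0,0],[0.55,0,0,1,0,0,0],[0.55,0,0,1,0,0,0],[0.55,0,0,0.5,0,0,0],[0.55,0,0,0,0,0,0]]}}

```text
clock: 12.0
position: [0.4893, 0.3457, 0.113]
ee_rot: [2.654, 1.68, -0.005]
force: [-0.5, -0.5, -0.3]
width: 0.551
gripper_force: 0.0
```

```bash
python3 - <<'E'
from h import *
from cell import arm
s=arm.observe(); go(s,[.4887,.3515,.075],-25)
E
```

```text
pos [0.4893 0.3457 0.113 ] yaw -25.34 tilt [-0.0021 -0.0022] q7 -0.89 t 12.0 F [-0.5 -0.5 -0.3]
turn z shares total -0.06 x,y,z shares total [ 0.2  -0.12  1.52]
```

Emit:
{"name": "carry_out", "arguments": {"commands": [[0.55,0.15,-0.1,0,0,0,0],[0.55,0,0,0,0,0,0],[0.55,0,0,0,0,0,0]]}}

```text
clock: 12.3
position: [0.4899, 0.3525, 0.1154]
ee_rot: [-2.653, -1.682, -0.003]
force: [0.6, -0.1, 0.8]
width: 0.551
gripper_force: 0.0
```

```bash
python3 - <<'E'
from h import *
from cell import arm
s=arm.observe(); go(s,[.4887,.3515,.075],-25); print(np.abs(s["dq"]).max())
E
```

```text
pos [0.4899 0.3525 0.1154] yaw -25.24 tilt [0.0015 0.0014] q7 -0.89 t 12.3 F [ 0.6 -0.1  0.8]
turn z shares total -0.04 x,y,z shares total [-0.06 -0.03  1.62]
0.0061466600296198725
```

Emit:
{"name": "carry_out", "arguments": {"commands": [[0.55,-0.06,-0.03,0.5,0,0,0],[0.55,0,0,0.6,0,0,0],[0.55,0,0,0.5,0,0,0],[0.55,0,0,0,0,0,0],[0.2,0,0,0,0,0,0],[0.2,0,0,0,0,0,0],[0.2,0,0,0,0,0,0],[0.2,0,0,0,0,0,0]]}}

```text
clock: 13.1
position: [0.4883, 0.351, 0.0747]
ee_rot: [-2.653, -1.682, -0.002]
force: [0.3, -0.1, 0.1]
width: 0.325
gripper_force: 45.0
```

Emit:
{"name": "carry_out", "arguments": {"commands": [[0.2,0,0,0,0,0,0],[0.2,0,0,0,0,0,0]]}}

```text
clock: 13.3
position: [0.4883, 0.351, 0.0747]
ee_rot: [-2.653, -1.682, -0.001]
force: [-0.6, 0.3, 3.1]
width: 0.327
gripper_force: 45.0
```

```bash
python3 - <<'E'
from h import *
from cell import arm
s=arm.observe(); go(s,[.4016,-.2866,.2],-83.3);print(s["width"]*92)
d=dict(np.load("top0.npz"));X=cloud(d);b=blue(d)
n,l,st,c=cv2.connectedComponentsWithStats(b.astype(np.uint8))
for i in (5,6):
    P=X[(l==i)];f=P[(P[:,2]<.008)]; r=P[(P[:,2]>.025)&(P[:,2]<.036)]; print(st[i],"floor",rect(f),"rim",rect(r))
E
```

```text
pos [0.4883 0.351  0.0747] yaw -25.27 tilt [0.0007 0.0007] q7 -0.87 t 13.3 F [-0.6  0.3  3.1]
turn z shares total 10.13 x,y,z shares total [-6.42 24.92 -5.01]
30.128803056936516
[ 373  180   55   29 1393] floor (array([ 512.2, -356.1]), array([126.5,  71.6]), 88.3) rim (array([ 505.8, -352.1]), array([146.9,  74.2]), 87.9)
[ 354  217   57   31 1435] floor (array([ 404.5, -294.9]), array([ 71.5, 115.3]), 6.5) rim (array([ 402.9, -299.4]), array([ 71.7, 146.5]), 6.5)
```

Emit:
{"name": "carry_out", "arguments": {"commands": [[0.2,0,0,-0.4,0,0,0],[0.2,0,0,-0.8,0,0,0],[0.2,0,0,-1,0,0,0],[0.2,0,0,-1,0,0,0],[0.2,0,0,-1,0,0,0.8],[0.2,0,0,-0.8,0,0,0.9],[0.2,0,0,0,0,0,0.9],[0.2,0,0,0,0,0,0.9]]}}

```text
clock: 14.1
position: [0.488, 0.3509, 0.2005]
ee_rot: [-2.907, -1.188, -0.002]
force: [0.2, -0.2, -2.3]
width: 0.322
gripper_force: 45.0
```

Emit:
{"name": "carry_out", "arguments": {"commands": [[0.2,0,0,0,0,0,0.95],[0.2,0,0,0,0,0,0.95],[0.2,0,0,0,0,0,0.95],[0.2,0,0,0,0,0,0.95],[0.2,0,0,0,0,0,0.95],[0.2,0,0,0,0,0,0.95],[0.2,0,0,0,0,0,0.93],[0.2,-0.257,0.997,0,0,0,0]]}}

```text
clock: 14.9
position: [0.4837, 0.3286, 0.1991]
ee_rot: [-3.135, -0.186, 0.0]
force: [-0.3, -0.3, -2.8]
width: 0.318
gripper_force: 45.0
```

Emit:
{"name": "carry_out", "arguments": {"commands": [[0.2,-0.257,0.997,0,0,0,0],[0.2,-0.257,0.997,0,0,0,0],[0.2,-0.257,0.997,0,0,0,0],[0.2,-0.257,0.997,0,0,0,0],[0.2,-0.257,0.997,0,0,0,0],[0.2,-0.257,0.997,0,0,0,0],[0.2,-0.257,0.997,0,0,0,0],[0.2,-0.257,0.997,0,0,0,0]]}}

```text
clock: 15.7
position: [0.4561, 0.1202, 0.1996]
ee_rot: [-3.136, -0.183, 0.001]
force: [0.3, -0.1, -1.5]
width: 0.323
gripper_force: 45.0
```

Emit:
{"name": "carry_out", "arguments": {"commands": [[0.2,-0.257,0.997,0,0,0,0],[0.2,-0.257,0.997,0,0,0,0],[0.2,-0.257,0.997,0,0,0,0],[0.2,-0.257,0.997,0,0,0,0],[0.2,-0.257,0.997,0,0,0,0],[0.2,-0.257,0.997,0,0,0,0],[0.2,-0.257,0.997,0,0,0,0],[0.2,-0.257,0.997,0,0,0,0]]}}

```text
clock: 16.5
position: [0.4283, -0.0837, 0.1996]
ee_rot: [-3.135, -0.183, -0.0]
force: [1.7, 0.2, -1.9]
width: 0.32
gripper_force: 45.0
```

Emit:
{"name": "carry_out", "arguments": {"commands": [[0.2,-0.257,0.997,0,0,0,0],[0.2,-0.257,0.997,0,0,0,0],[0.2,-0.257,0.997,0,0,0,0],[0.2,-0.257,0.997,0,0,0,0],[0.2,-0.257,0.997,0,0,0,0],[0.2,-0.257,0.8,0,0,0,0],[0.2,-0.257,0.5,0,0,0,0],[0.2,0,0,0,0,0,0]]}}

```text
clock: 17.3
position: [0.4014, -0.2459, 0.1997]
ee_rot: [3.136, 0.177, 0.0]
force: [0.3, -0.6, -1.9]
width: 0.321
gripper_force: 45.0
```

Emit:
{"name": "carry_out", "arguments": {"commands": [[0.2,0,0,0,0,0,0],[0.2,0,0,0,0,0,0]]}}

```text
clock: 17.5
position: [0.4028, -0.243, 0.1992]
ee_rot: [-3.135, -0.185, -0.0]
force: [-0.9, -0.4, -1.8]
width: 0.32
gripper_force: 45.0
```

```bash
python3 - <<'E'
from h import *
from cell import arm
s=arm.observe(); go(s,[.4016,-.2875,.0095],-83.4);print(s["width"]*92)
E
```

```text
pos [ 0.4028 -0.243   0.1992] yaw -83.25 tilt [0.     0.0009] q7 -0.69 t 17.5 F [-0.9 -0.4 -1.8]
turn z shares total 0.03 x,y,z shares total [-0.25  1.76  7.59]
29.449148059384274
```

Emit:
{"name": "carry_out", "arguments": {"commands": [[0.2,-0.12,0.88,0,0,0,0],[0.2,-0.13,0.88,0,0,0,0],[0.2,0,0,1,0,0,0],[0.2,0,0,1,0,0,0],[0.2,0,0,1,0,0,0],[0.2,0,0,1,0,0,0],[0.2,0,0,1,0,0,0],[0.2,0,0,0.5,0,0,0]]}}

```text
clock: 18.3
position: [0.4012, -0.2869, 0.06]
ee_rot: [-3.134, -0.186, 0.003]
force: [-0.1, -0.3, -1.5]
width: 0.322
gripper_force: 45.0
```

Emit:
{"name": "carry_out", "arguments": {"commands": [[0.2,0,0,0,0,0,0],[0.2,0,0,0,0,0,0],[0.2,0,0,0,0,0,0]]}}

```text
clock: 18.6
position: [0.4022, -0.2888, 0.0628]
ee_rot: [3.135, 0.184, 0.003]
force: [0.1, 0.1, -1.6]
width: 0.327
gripper_force: 45.0
```

```bash
python3 - <<'E'
from h import *
from cell import arm
s=arm.observe(); go(s,[.4016,-.2875,.0095],-83.4);print(s["width"]*92)
E
```

```text
pos [ 0.4022 -0.2888  0.0628] yaw -83.29 tilt [ 0.0017 -0.0007] q7 -0.36 t 18.6 F [ 0.1  0.1 -1.6]
turn z shares total 0.02 x,y,z shares total [-0.02 -0.06  2.13]
30.099652610371976
```

Emit:
{"name": "carry_out", "arguments": {"commands": [[0.2,-0.02,-0.06,0.6,0,0,0],[0.2,0,0,0.6,0,0,0],[0.2,0,0,0.5,0,0,0],[0.2,0,0,0.3,0,0,0],[0.2,0,0,0.12,0,0,0],[0.2,0,0,0,0,0,0],[0.2,0,0,0,0,0,0]]}}

```text
clock: 19.3
position: [0.401, -0.2874, 0.0091]
ee_rot: [3.136, 0.183, 0.001]
force: [-0.8, -0.1, -0.8]
width: 0.323
gripper_force: 45.0
```

Emit:
{"name": "carry_out", "arguments": {"commands": [[0.6,0,0,0,0,0,0],[0.6,0,0,0,0,0,0],[0.6,0,0,0,0,0,0],[0.6,0,0,0,0,0,0],[0.6,0,0,-0.5,0,0,0],[0.6,0,0,-1,0,0,0],[0.6,0,0,-1,0,0,0],[0.6,0,0,-1,0,0,0]]}}

```text
clock: 20.1
position: [0.4004, -0.2871, 0.0979]
ee_rot: [-3.136, -0.182, 0.0]
force: [-0.7, 0.2, -0.2]
width: 0.602
gripper_force: 0.0
```

Emit:
{"name": "carry_out", "arguments": {"commands": [[0.6,0,0,-1,0,0,-0.92],[0.6,0,0,-1,0,0,-0.92],[0.6,0,0,-1,0,0,-0.92],[0.6,0,0,-1,0,0,-0.92],[0.6,0,0,-0.2,0,0,-0.92],[0.6,0,0,0,0,0,-0.92],[0.6,0,0,0,0,0,-0.92],[0.6,0,0,0,0,0,-0.92]]}}

```text
clock: 20.9
position: [0.4003, -0.2873, 0.2021]
ee_rot: [2.858, 1.304, 0.0]
force: [-1.0, 0.5, -0.5]
width: 0.598
gripper_force: 0.0
```

Emit:
{"name": "carry_out", "arguments": {"commands": [[0.6,0,0,0,0,0,-0.92],[0.6,0,0,0,0,0,-0.92],[0.6,0,0,0,0,0,-0.92],[0.6,0,0,0,0,0,-0.92],[0.6,0,0,0,0,0,0]]}}

```text
clock: 21.4
position: [0.4003, -0.2874, 0.2019]
ee_rot: [2.573, 1.801, 0.0]
force: [0.2, -1.3, 0.2]
width: 0.602
gripper_force: 0.0
```

```bash
python3 - <<'E'
from h import *
from cell import arm
s=arm.observe(); go(s,[.475,.270,.2],-20)
d=arm.get_image("scene");X=cloud(d)
cv2.imwrite("pics/s3.png",cv2.resize(d["pixels"][130:260,110:310],(800,520),interpolation=2)[...,::-1])
E
```

```text
pos [ 0.4003 -0.2874  0.2019] yaw -20.02 tilt [ 0.0003 -0.0002] q7 0.39 t 21.4 F [ 0.2 -1.3  0.2]
turn z shares total -0.0 x,y,z shares total [21.97 -4.82  0.08]
```

View pics/s3.png

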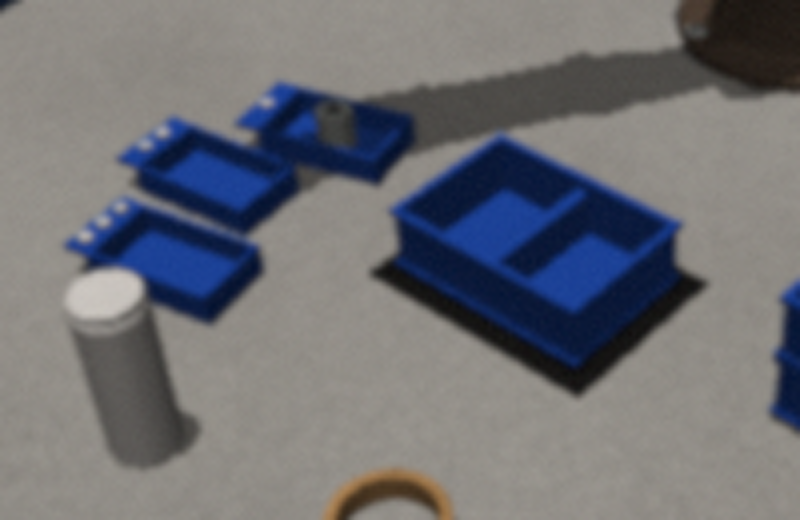

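The crop shows the nut upright in the one-rivet bin at crop (337,122). Next is the collar.

Emit:
{"name": "carry_out", "arguments": {"commands": [[0.6,0.97,-0.21,0,0,0,0],[0.6,0.97,-0.21,0,0,0,0],[0.6,0.97,-0.21,0,0,0,0],[0.6,0.97,-0.21,0,0,0,0],[0.6,0.97,-0.21,0,0,0,0],[0.6,0.97,-0.21,0,0,0,0],[0.6,0.97,-0.21,0,0,0,0],[0.6,0.97,-0.21,0,0,0,0]]}}

```text
clock: 22.25
position: [0.4277, -0.0897, 0.2016]
ee_rot: [2.577, 1.796, 0.0]
force: [0.3, 0.7, 0.7]
width: 0.599
gripper_force: 0.0
```

Emit:
{"name": "carry_out", "arguments": {"commands": [[0.6,0.97,-0.21,0,0,0,0],[0.6,0.97,-0.21,0,0,0,0],[0.6,0.97,-0.21,0,0,0,0],[0.6,0.97,-0.21,0,0,0,0],[0.6,0.97,-0.21,0,0,0,0],[0.6,0.97,-0.21,0,0,0,0],[0.6,0.97,-0.21,0,0,0,0],[0.6,0.97,-0.21,0,0,0,0]]}}

```text
clock: 23.05
position: [0.455, 0.1069, 0.2016]
ee_rot: [2.577, 1.796, 0.0]
force: [0.5, 0.4, -0.5]
width: 0.595
gripper_force: 0.0
```

Emit:
{"name": "carry_out", "arguments": {"commands": [[0.6,0.97,-0.21,0,0,0,0],[0.6,0.97,-0.21,0,0,0,0],[0.6,0.97,-0.21,0,0,0,0],[0.6,0.97,-0.21,0,0,0,0],[0.6,0.97,-0.21,0,0,0,0],[0.6,0.97,-0.21,0,0,0,0],[0.6,0.45,-0.1,0,0,0,0],[0.6,0.2,-0.1,0,0,0,0]]}}

```text
clock: 23.85
position: [0.4761, 0.2713, 0.2012]
ee_rot: [2.574, 1.8, -0.0]
force: [-0.5, -0.9, -0.2]
width: 0.603
gripper_force: 0.0
```

Emit:
{"name": "carry_out", "arguments": {"commands": [[0.6,0,0,1,0,0,0],[0.6,0,0,1,0,0,0],[0.6,0,0,0.8,0,0,0],[0.6,0,0,0.4,0,0,0],[0.6,0,0,0,0,0,0],[0.6,0,0,0,0,0,0],[0.6,0,0,0,0,0,0]]}}

```text
clock: 24.55
position: [0.4768, 0.2708, 0.1224]
ee_rot: [-2.575, -1.8, -0.003]
force: [1.1, -0.3, 0.7]
width: 0.601
gripper_force: 0.0
```

```bash
python3 - <<'E'
from h import *
from cell import arm
s=arm.observe(); go(s,[.475,.270,.0725],-20)
E
```

```text
pos [0.4768 0.2708 0.1224] yaw -20.09 tilt [0.0015 0.0011] q7 -0.79 t 24.55 F [ 1.1 -0.3  0.7]
turn z shares total -0.02 x,y,z shares total [-0.06 -0.06  1.99]
```

Emit:
{"name": "carry_out", "arguments": {"commands": [[0.6,-0.06,-0.06,0.7,0,0,0],[0.6,0,0,0.7,0,0,0],[0.6,0,0,0.4,0,0,0],[0.6,0,0,0.17,0,0,0],[0.6,0,0,0,0,0,0],[0.3,0,0,0,0,0,0],[0.3,0,0,0,0,0,0],[0.3,0,0,0,0,0,0]]}}

```text
clock: 25.35
position: [0.4746, 0.27, 0.0726]
ee_rot: [-2.574, -1.801, -0.002]
force: [0.2, -0.4, 3.2]
width: 0.426
gripper_force: 45.0
```

Emit:
{"name": "carry_out", "arguments": {"commands": [[0.3,0,0,0,0,0,0],[0.3,0,0,0,0,0,0],[0.3,0,0,0,0,0,0]]}}

```text
clock: 25.65
position: [0.4746, 0.27, 0.0726]
ee_rot: [-2.574, -1.801, -0.002]
force: [-1.5, -0.3, 6.6]
width: 0.427
gripper_force: 45.0
```

```bash
python3 - <<'E'
from h import *
from cell import arm
s=arm.observe(); go(s,[.5062,-.3405,.2],-91.7);print(s["width"]*92)
E
```

```text
pos [0.4746 0.27   0.0726] yaw -20.06 tilt [0.0009 0.0007] q7 -0.76 t 25.65 F [-1.5 -0.3  6.6]
turn z shares total 12.5 x,y,z shares total [ 1.99 24.37 -5.1 ]
39.30790462637536
```

Emit:
{"name": "carry_out", "arguments": {"commands": [[0.3,0,0,-0.3,0,0,0],[0.3,0,0,-0.8,0,0,0],[0.3,0,0,-1,0,0,0],[0.3,0,0,-1,0,0,0],[0.3,0,0,-1,0,0,0.9],[0.3,0,0,-1,0,0,0.9],[0.3,0,0,0,0,0,0.9],[0.3,0,0,0,0,0,0.9]]}}

```text
clock: 26.45
position: [0.4743, 0.2699, 0.2006]
ee_rot: [-2.857, -1.305, -0.002]
force: [0.2, 0.9, -2.0]
width: 0.428
gripper_force: 45.0
```

Emit:
{"name": "carry_out", "arguments": {"commands": [[0.3,0,0,0,0,0,0.99],[0.3,0,0,0,0,0,0.99],[0.3,0,0,0,0,0,0.99],[0.3,0,0,0,0,0,0.99],[0.3,0,0,0,0,0,0.99],[0.3,0,0,0,0,0,0.99],[0.3,0,0,0,0,0,0.99],[0.3,0,0,0,0,0,0.99]]}}

```text
clock: 27.25
position: [0.4738, 0.2696, 0.1996]
ee_rot: [3.14, 0.102, -0.001]
force: [-0.5, 0.2, -0.6]
width: 0.425
gripper_force: 45.0
```

Emit:
{"name": "carry_out", "arguments": {"commands": [[0.3,0,0,0,0,0,0.98],[0.3,0.08,0.98,0,0,0,0],[0.3,0.08,0.98,0,0,0,0],[0.3,0.08,0.98,0,0,0,0],[0.3,0.08,0.98,0,0,0,0],[0.3,0.08,0.98,0,0,0,0],[0.3,0.08,0.98,0,0,0,0],[0.3,0.08,0.98,0,0,0,0]]}}

```text
clock: 28.05
position: [0.4827, 0.0969, 0.1997]
ee_rot: [-3.141, 0.046, 0.001]
force: [0.8, -0.7, -1.8]
width: 0.427
gripper_force: 45.0
```

Emit:
{"name": "carry_out", "arguments": {"commands": [[0.3,0.08,0.98,0,0,0,0],[0.3,0.08,0.98,0,0,0,0],[0.3,0.08,0.98,0,0,0,0],[0.3,0.08,0.98,0,0,0,0],[0.3,0.08,0.98,0,0,0,0],[0.3,0.08,0.98,0,0,0,0],[0.3,0.08,0.98,0,0,0,0],[0.3,0.08,0.98,0,0,0,0]]}}

```text
clock: 28.85
position: [0.493, -0.0993, 0.1997]
ee_rot: [-3.141, 0.046, 0.001]
force: [0.8, -0.0, -1.8]
width: 0.426
gripper_force: 45.0
```

Emit:
{"name": "carry_out", "arguments": {"commands": [[0.3,0.08,0.98,0,0,0,0],[0.3,0.08,0.98,0,0,0,0],[0.3,0.08,0.98,0,0,0,0],[0.3,0.08,0.98,0,0,0,0],[0.3,0.08,0.98,0,0,0,0],[0.3,0.08,0.98,0,0,0,0],[0.3,0.08,0.98,0,0,0,0],[0.3,0.08,0.98,0,0,0,0]]}}

```text
clock: 29.65
position: [0.5034, -0.2955, 0.1995]
ee_rot: [-3.141, 0.046, 0.001]
force: [0.7, 0.6, -2.3]
width: 0.425
gripper_force: 45.0
```

Emit:
{"name": "carry_out", "arguments": {"commands": [[0.3,0.08,0.6,0,0,0,0],[0.3,0,0.2,0,0,0,0],[0.3,0,0,0,0,0,0],[0.3,0,0,0,0,0,0]]}}

```text
clock: 30.05
position: [0.5051, -0.3137, 0.1993]
ee_rot: [-3.14, 0.045, 0.0]
force: [-0.0, 0.5, -1.6]
width: 0.424
gripper_force: 45.0
```

```bash
python3 - <<'E'
from h import *
from cell import arm
s=arm.observe(); go(s,[.5062,-.3405,.0075],-91.7);print(s["width"]*92)
E
```

```text
pos [ 0.5051 -0.3137  0.1993] yaw -91.63 tilt [-0.0003  0.0011] q7 -0.78 t 30.05 F [-0.   0.5 -1.6]
turn z shares total 0.01 x,y,z shares total [0.08 1.07 7.67]
39.02727890322993
```

Emit:
{"name": "carry_out", "arguments": {"commands": [[0.3,0.04,0.55,0,0,0,0],[0.3,0.04,0.52,0.5,0,0,0],[0.3,0,0,1,0,0,0],[0.3,0,0,1,0,0,0],[0.3,0,0,1,0,0,0],[0.3,0,0,1,0,0,0],[0.3,0,0,0.7,0,0,0],[0.3,0,0,0.4,0,0,0]]}}

```text
clock: 30.85
position: [0.5059, -0.3414, 0.058]
ee_rot: [-3.14, 0.045, 0.002]
force: [-0.0, 0.2, -1.6]
width: 0.423
gripper_force: 45.0
```

Emit:
{"name": "carry_out", "arguments": {"commands": [[0.3,0,0,0,0,0,0],[0.3,0,0,0,0,0,0],[0.3,0,0,0,0,0,0]]}}

```text
clock: 31.15
position: [0.5069, -0.3423, 0.0606]
ee_rot: [3.14, -0.046, 0.002]
force: [-0.2, 0.3, -0.8]
width: 0.426
gripper_force: 45.0
```

```bash
python3 - <<'E'
from h import *
from cell import arm
s=arm.observe(); go(s,[.5062,-.3405,.007],-91.7);print(s["width"]*92)
E
```

```text
pos [ 0.5069 -0.3423  0.0606] yaw -91.67 tilt [ 0.0016 -0.0009] q7 -0.63 t 31.15 F [-0.2  0.3 -0.8]
turn z shares total 0.0 x,y,z shares total [-0.03 -0.07  2.14]
39.15717346132378
```

Emit:
{"name": "carry_out", "arguments": {"commands": [[0.3,-0.03,-0.07,0.6,0,0,0],[0.3,0,0,0.6,0,0,0],[0.3,0,0,0.5,0,0,0],[0.3,0,0,0.3,0,0,0],[0.3,0,0,0.12,0,0,0],[0.3,0,0,0,0,0,0],[0.3,0,0,0,0,0,0]]}}

```text
clock: 31.85
position: [0.5052, -0.3397, 0.0066]
ee_rot: [-3.14, 0.046, 0.001]
force: [-3.6, 3.4, 7.0]
width: 0.427
gripper_force: 45.0
```

Emit:
{"name": "carry_out", "arguments": {"commands": [[0.62,0,0,0,0,0,0],[0.62,0,0,0,0,0,0],[0.62,0,0,0,0,0,0],[0.62,0,0,-0.5,0,0,0],[0.62,0,0,-1,0,0,0],[0.62,0,0,-1,0,0,0],[0.5,0,0,-1,0,0,0.7],[0.5,0,0,-1,0,0,0.73]]}}

```text
clock: 32.65
position: [0.5056, -0.3401, 0.1209]
ee_rot: [3.129, -0.275, 0.001]
force: [0.5, 0.0, -0.5]
width: 0.516
gripper_force: 0.0
```

Emit:
{"name": "carry_out", "arguments": {"commands": [[0.5,0,0,-1,0,0,0],[0.5,0,0,0,0,0,0],[0.5,0,0,0,0,0,0]]}}

```text
clock: 32.95
position: [0.5059, -0.34, 0.145]
ee_rot: [3.13, -0.27, 0.002]
force: [-0.0, 0.6, -0.5]
width: 0.502
gripper_force: 0.0
```

```bash
python3 - <<'E'
from h import *
from cell import arm
s=arm.observe(); go(s,[.472,-.0300,.0272],-99.9);print(s["width"]*92)
E
```

```text
pos [ 0.5059 -0.34    0.145 ] yaw -99.85 tilt [ 0.0016 -0.0005] q7 -0.81 t 32.95 F [-0.   0.6 -0.5]
turn z shares total 0.01 x,y,z shares total [ -3.47 -11.98   4.71]
46.21988460703149
```

Emit:
{"name": "carry_out", "arguments": {"commands": [[0.5,-0.27,-0.96,0,0,0,0],[0.5,-0.27,-0.96,0,0,0,0],[0.5,-0.27,-0.96,0,0,0,0],[0.5,-0.27,-0.96,0,0,0,0],[0.5,-0.27,-0.96,0,0,0,0],[0.5,-0.27,-0.96,0,0,0,0],[0.5,-0.27,-0.96,0,0,0,0],[0.5,-0.27,-0.96,0,0,0,0]]}}

```text
clock: 33.75
position: [0.4844, -0.1403, 0.1433]
ee_rot: [-3.13, 0.27, 0.002]
force: [0.1, 0.3, -0.1]
width: 0.5
gripper_force: 0.0
```

Emit:
{"name": "carry_out", "arguments": {"commands": [[0.5,-0.27,-0.96,0,0,0,0],[0.5,-0.27,-0.96,0,0,0,0],[0.5,-0.27,-0.96,0,0,0,0],[0.5,-0.27,-0.96,0,0,0,0],[0.5,-0.23,-0.46,0,0,0,0],[0.5,0,0,0,0,0,0],[0.5,0,0,0,0,0,0],[0.5,0,0,0,0,0,0]]}}

```text
clock: 34.55
position: [0.4715, -0.0311, 0.1439]
ee_rot: [3.129, -0.272, 0.0]
force: [-0.4, 0.1, -0.2]
width: 0.497
gripper_force: 0.0
```

```bash
python3 - <<'E'
from h import *
from cell import arm
s=arm.observe(); go(s,[.472,-.0300,.0272],-99.9)
d=arm.get_image("top");np.savez("top4.npz",**d);X=cloud(d);b=blue(d)
dist=np.hypot(X[...,0]-.474,X[...,1]-.313)<.16
Q=X[b&dist&(X[...,2]>.118)&(X[...,2]<.13)];print("mid rim",rect(Q))
d0=dict(np.load("top1.npz"));X0=cloud(d0);b0=blue(d0)
e=arm.get_image("scene")
for k,(dd) in (("before",np.load("scene1.npz")),("now",e)):
    dd=dict(dd);XX=cloud(dd);bb=blue(dd);dist=np.hypot(XX[...,0]-.474,XX[...,1]-.313)<.16
    print(k,rect(XX[bb&dist&(XX[...,2]>.118)&(XX[...,2]<.13)]))
a=cv2.resize(d["pixels"][130:260,320:440],(369,400),interpolation=2);c=cv2.resize(e["pixels"][130:230,110:217],(428,400),interpolation=2)
cv2.imwrite("pics/s4.png",np.hstack([a,c])[...,::-1])
E
```

```text
pos [ 0.4715 -0.0311  0.1439] yaw -99.95 tilt [-0.     -0.0005] q7 -1.4 t 34.55 F [-0.4  0.1 -0.2]
turn z shares total -0.01 x,y,z shares total [ 0.01 -0.05  4.67]
mid rim (array([474.9, 311.3]), array([197.1, 134.5]), 78.6)
before (array([476.7, 312.8]), array([193.9, 139.8]), 78.4)
now (array([475.8, 313. ]), array([193.8, 140.6]), 78.9)
```

View pics/s4.png

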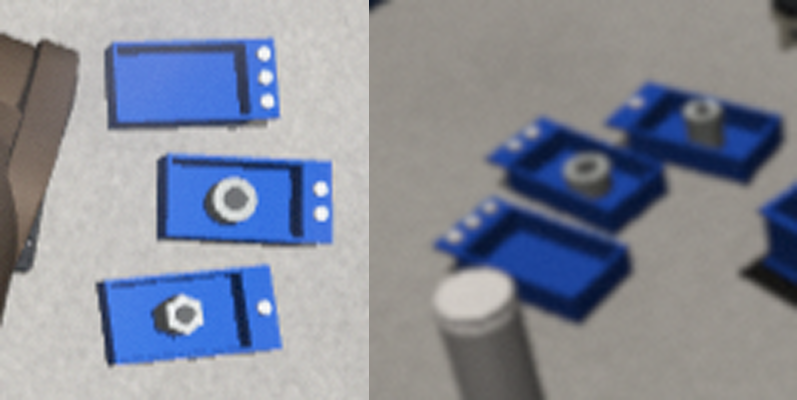

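The left half of the crop shows the collar flat in the two-rivet bin at crop (234,199), and the nut upright in the one-rivet bin at (184,314). The right half confirms both. Now I'll regrasp the tray.

Emit:
{"name": "carry_out", "arguments": {"commands": [[0.5,0,-0.05,1,0,0,0],[0.5,0,0,1,0,0,0],[0.5,0,0,1,0,0,0],[0.5,0,0,0.9,0,0,0],[0.5,0,0,0.5,0,0,0],[0.5,0,0,0.25,0,0,0],[0.5,0,0,0,0,0,0],[0.5,0,0,0,0,0,0]]}}

```text
clock: 35.45
position: [0.4723, -0.029, 0.0284]
ee_rot: [-3.13, 0.271, -0.002]
force: [0.8, 0.4, -0.3]
width: 0.499
gripper_force: 0.0
```

Emit:
{"name": "carry_out", "arguments": {"commands": [[0,0,0,0,0,0,0],[0,0,0,0,0,0,0],[0,0,0,0,0,0,0],[0,0,0,0,0,0,0],[0,0,0,0,0,0,0],[0,0,0,0,0,0,0],[0,0,0,0,0,0,0]]}}

```text
clock: 36.15
position: [0.4717, -0.0287, 0.0278]
ee_rot: [-3.13, 0.27, -0.0]
force: [-1.7, 0.0, 3.7]
width: 0.129
gripper_force: 45.0
```

```bash
python3 - <<'E'
from h import *
from cell import arm
s=arm.observe(); go(s,[.4745,.3125,.225],-101.4);print(s["width"]*92)
E
```

```text
pos [ 0.4717 -0.0287  0.0278] yaw -99.87 tilt [0.0001 0.0002] q7 -1.2 t 36.15 F [-1.7  0.   3.7]
turn z shares total 0.27 x,y,z shares total [ -2.59 -13.4   -7.89]
11.870994189665117
```

Emit:
{"name": "carry_out", "arguments": {"commands": [[0,0,0,-0.4,0,0,0],[0,0,0,-1,0,0,0],[0,0,0,-1,0,0,0],[0,0,0,-1,0,0,0],[0,0,0,-1,0,0,0.27],[0,0,0,-1,0,0,0],[0,0,0,-1,0,0,0],[0,0,0,-1,0,0,0]]}}

```text
clock: 36.95
position: [0.471, -0.0291, 0.214]
ee_rot: [3.126, -0.314, -0.001]
force: [0.7, -0.0, -2.0]
width: 0.131
gripper_force: 45.0
```

Emit:
{"name": "carry_out", "arguments": {"commands": [[0,-0.1,-0.5,-0.4,0,0,0],[0,-0.18,-0.95,0,0,0,0],[0,-0.18,-0.95,0,0,0,0],[0,-0.18,-0.95,0,0,0,0],[0,-0.18,-0.95,0,0,0,0],[0,-0.18,-0.95,0,0,0,0],[0,-0.18,-0.95,0,0,0,0],[0,-0.18,-0.95,0,0,0,0]]}}

```text
clock: 37.75
position: [0.4732, 0.1538, 0.223]
ee_rot: [3.126, -0.313, -0.001]
force: [-0.1, 0.5, -1.6]
width: 0.128
gripper_force: 45.0
```

Emit:
{"name": "carry_out", "arguments": {"commands": [[0,-0.18,-0.95,0,0,0,0],[0,-0.18,-0.95,0,0,0,0],[0,-0.18,-0.95,0,0,0,0],[0,-0.18,-0.95,0,0,0,0],[0,-0.18,-0.95,0,0,0,0],[0,-0.2,-0.9,0,0,0,0],[0,-0.1,-0.6,0,0,0,0],[0,0,0,0,0,0,0]]}}

```text
clock: 38.55
position: [0.4748, 0.3149, 0.2224]
ee_rot: [3.126, -0.307, -0.0]
force: [0.0, -0.3, -1.9]
width: 0.128
gripper_force: 45.0
```

Emit:
{"name": "carry_out", "arguments": {"commands": [[0,0,0,0.5,0,0,0],[0,0,0,0.6,0,0,0],[0,0,0,0.4,0,0,0],[0,0,0,0,0,0,0],[0,0,0,0,0,0,0],[0,0,0,0,0,0,0],[0,0,0,0,0,0,0]]}}

```text
clock: 39.25
position: [0.4757, 0.3123, 0.1858]
ee_rot: [-3.125, 0.313, -0.001]
force: [-0.0, 0.1, -2.5]
width: 0.13
gripper_force: 45.0
```

```bash
python3 - <<'E'
from h import *
from cell import arm
s=arm.observe(); go(s,[.4745,.3125,.150],-101.4);print(s["width"]*92,s["position"][2])
z=s["position"][2]-.0238+.066
d=arm.get_image("top");X=cloud(d);b=blue(d);dist=np.hypot(X[...,0]-.474,X[...,1]-.313)<.16
for lo,hi in((z-.005,z+.006),(.118,.13)):
    Q=X[b&dist&(X[...,2]>lo)&(X[...,2]<hi)];print("rim",len(Q),rect(Q))
E
```

```text
pos [0.4757 0.3123 0.1858] yaw -101.43 tilt [0.0008 0.0007] q7 -2.07 t 39.25 F [-0.   0.1 -2.5]
turn z shares total -0.0 x,y,z shares total [-0.05  0.    1.43]
12.003000537438307 0.18581705047120864
rim 653 (array([475.8, 307.1]), array([191.6, 135.5]), 78.2)
rim 174 (array([456.4, 219.6]), array([ 11.1, 132.8]), 78.2)
```

Emit:
{"name": "carry_out", "arguments": {"commands": [[0,-0.03,0,0.5,0,0,0],[0,0,0,0.5,0,0,0],[0,0,0,0.3,0,0,0],[0,0,0,0.1,0,0,0],[0,0,0,0,0,0,0],[0,0,0,0,0,0,0],[0,0,0,0,0,0,0]]}}

```text
clock: 40.0
position: [0.4749, 0.3125, 0.1506]
ee_rot: [-3.125, 0.313, -0.001]
force: [-0.2, -0.8, -1.5]
width: 0.127
gripper_force: 45.0
```

Emit:
{"name": "carry_out", "arguments": {"commands": [[0,0,0,0.1,0,0,0],[0,0,0,0.1,0,0,0],[0,0,0,0,0,0,0]]}}

```text
clock: 40.3
position: [0.4743, 0.3124, 0.1449]
ee_rot: [3.126, -0.312, -0.001]
force: [0.9, 0.5, -3.2]
width: 0.131
gripper_force: 45.0
```

```bash
python3 - <<'E'
from h import *
from cell import arm
s=arm.observe(); go(s,[.4745,.3125,.1398],-101.4)
E
```

```text
pos [0.4743 0.3124 0.1449] yaw -101.41 tilt [-0.0004 -0.0002] q7 -2.03 t 40.3 F [ 0.9  0.5 -3.2]
turn z shares total -0.0 x,y,z shares total [ 0.01 -0.01  0.2 ]
```

Emit:
{"name": "carry_out", "arguments": {"commands": [[0,0,0,0.1,0,0,0],[0,0,0,0.09,0,0,0],[0,0,0,0,0,0,0],[0,0,0,0,0,0,0]]}}

```text
clock: 40.7
position: [0.4746, 0.3124, 0.1404]
ee_rot: [3.126, -0.313, -0.0]
force: [-0.3, 0.1, -1.4]
width: 0.125
gripper_force: 45.0
```

Emit:
{"name": "carry_out", "arguments": {"commands": [[0,0,0,0.03,0,0,0],[0.5,0,0,0,0,0,0],[0.5,0,0,0,0,0,0],[0.5,0,0,0,0,0,0],[0.5,0,0,0,0,0,0],[0.5,0,0,-0.5,0,0,0],[0.5,0,0,-1,0,0,0],[0.5,0,0,-1,0,0,0]]}}

```text
clock: 41.5
position: [0.4746, 0.3121, 0.2036]
ee_rot: [3.125, -0.313, -0.0]
force: [-0.2, 0.0, 0.5]
width: 0.495
gripper_force: 0.0
```

Emit:
{"name": "carry_out", "arguments": {"commands": [[0.5,0,0,-1,0,0,0],[0.5,0,0,-1,0,0,0],[0.5,0.2,0.9,0,0,0,0],[0.5,0.2,0.9,0,0,0,0],[0.5,0.2,0.9,0,0,0,0],[0.5,0.2,0.9,0,0,0,0],[0.5,0.2,0.9,0,0,0,0],[0.5,0.2,0.9,0,0,0,0]]}}

```text
clock: 42.3
position: [0.4767, 0.1714, 0.2518]
ee_rot: [3.125, -0.315, -0.001]
force: [0.2, -0.5, -0.3]
width: 0.5
gripper_force: 0.0
```

Emit:
{"name": "carry_out", "arguments": {"commands": [[0.5,0.2,0.9,0,0,0,0],[0.5,0.2,0.9,0,0,0,0],[0.5,0.2,0.9,0,0,0,0],[0.5,0.2,0.9,0,0,0,0],[0.5,0,0,0,0,0,0],[0.5,0,0,0,0,0,0],[0.5,0,0,0,0,0,0],[0.5,0,0,0,0,0,0]]}}

```text
clock: 43.1
position: [0.4789, 0.0826, 0.252]
ee_rot: [3.126, -0.311, -0.0]
force: [0.2, 0.2, -0.3]
width: 0.5
gripper_force: 0.0
```

```bash
python3 - <<'E'
from h import *
from cell import arm
s=arm.observe(); print(s["clock"],s["position"],s["force"])
d=arm.get_image("top");X=cloud(d);b=blue(d);dist=np.hypot(X[...,0]-.474,X[...,1]-.313)<.16
Q=X[b&dist&(X[...,2]>.177)&(X[...,2]<.19)];print("rim",len(Q),rect(Q),np.median(Q[:,2]))
A=np.c_[Q[:,:2]-Q[:,:2].mean(0),np.ones(len(Q))];print("plane",np.linalg.lstsq(A,Q[:,2],rcond=None)[0])
e=arm.get_image("scene");a=cv2.resize(d["pixels"][120:260,70:450],(800,295),interpolation=2);c=cv2.resize(e["pixels"][130:270,100:440],(800,305),interpolation=2)
cv2.imwrite("pics/s5.png",np.vstack([a,c])[...,::-1])
E
```

```text
43.1 [0.47885654 0.08257311 0.25202917] [ 0.17803988  0.22470453 -0.31140817]
rim 525 (array([479., 329.]), array([160.7, 134.7]), 78.3) 0.18207548303293164
plane [-0.0012151  -0.00396479  0.18188946]
```

View pics/s5.png

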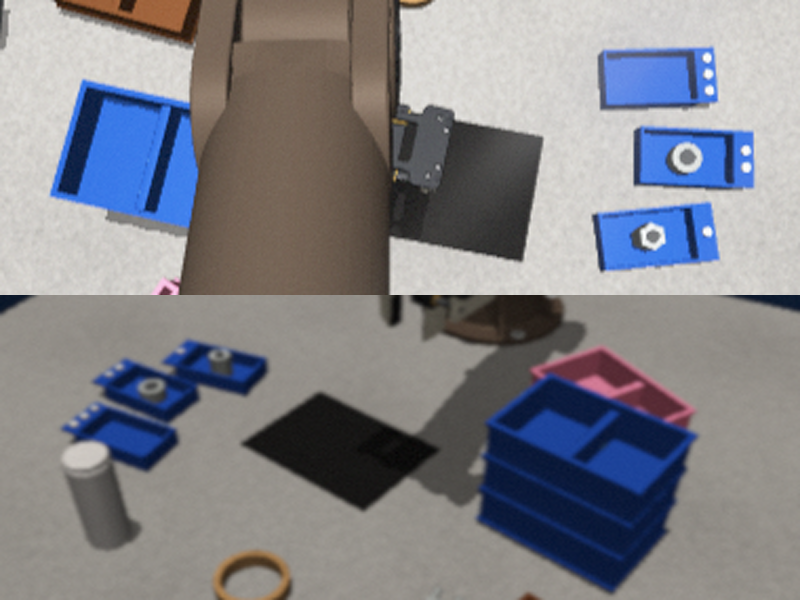

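The tray is nested: its rim is level at z 0.182 and aligned at 78.3°. The nut and collar stand in bins 1 and 2, and the robot is clear of everything.

```bash
python3 -c "
from cell import arm
print(arm.sign_off())"
```

```text
the job is handed in; nothing more can be done
None
```

The job is handed in at about 43 s of the 72 s allowed: the nut stands in bin 1, the collar in bin 2, and the top tray is nested level back on the pile; the hand-in returned no verdict.

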